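# Find the full salt tin and hold it over the rolls

### The arm

A 6-joint arm with a two-finger parallel gripper is mounted at the origin on the work surface. World frame = base frame: x ahead of the robot, y to its left, z up, the work surface at z = 0. Lengths are in m, angles in rad, forces in N, time in s.
With the tool pointing down it reaches from about 0.3 to 0.775 m from the base axis. Payload 14.6 kg.
Tool frame: the origin (TCP) lies at the very end of the fingers, on their centre line; the grasp point (between the pads) lies 19 mm behind it; z points along the fingers, y is the line along which they close (so a half turn about z gives the same grasp; the last joint's range is limited). The gripper opens to 94 mm and grips with 3 to 60 N. Pads are 16 mm wide; open, the fingers measure 119 mm over their backs; the gripper's body (75 mm by 177 mm) begins 78 mm behind the grasp point.
Start: joints at [-1.249, 0.3, 1.521, -0, 1.321, -0.067], TCP at [0.208, -0.509, 0.205] pointing down, gripper open.
Joint ranges: [-3.03, 3.03], [-0.79, 2.21], [0.23, 2.52], [-1.04, 4.18], [0, 3.07], [-2.55, 2.55]. Speed limits (rad/s): [2.22, 2.22, 2.57, 3.14, 3.14, 3.14].

### API

Orientations are given as [roll, pitch, yaw] about the fixed x, y, z axes, in that order (R = Rz(yaw) Ry(pitch) Rx(roll)).
In Python, from station import ctrl gives the robot as it stands.
- The arm moves only by the tool move_arm, never from a script. Its argument "increments" is a list of rows, each a list of 7 numbers: the opening, from 0 (shut) to 1 (fully open), then the shift along the tool's x, y, z in units of 50 mm (1.0 is 50 mm), then the turn, a rotation vector about the tool's x, y, z in rad. In form: [[claw, tx, ty, tz, rx, ry, rz], ...]. A call has 1 to 20 rows; each row shifts and turns the commanded pose from where the row before left it, along the tool's axes as they then stand; what a row does not reach is not made up. A row lasts 1/10 s, in which the tool goes at most 50 mm and 8.59 degrees, less where a joint would pass 70% of its speed; a pose out of reach is approached as far as the arm can. A call is refused whole if a number of a shift passes 1 or a number of a turn 0.15, either way. A call with a gripper value outside its range is refused whole. The fingers move at their own pace and stop on an object; "force" is the grip in N (left out, the last holds). Time passes only in rows, so rows that do not move let the fingers close. It gives the time, the measured TCP pose, the force, the opening and the grip force at its end, in the units of the state.
- ctrl.get_obs(): the state, without advancing time (a new reading comes with each control period).
- ctrl.camera(name): name is "scene" or "top" or "wrist"; returns a dict with "color" (420x560x3 uint8, blue, green, red), "K" (3x3 intrinsics, pixels), "pose" (4x4, takes a point from camera to world coordinates); the wrist camera has in their place "tool_from_camera" (4x4, takes a point from camera to tool coordinates, whose origin is the TCP and whose axes are the flange's). Camera axes: x right, y down, z forward; pixel columns grow to the right and rows downward; lengths in m; the calibration is good to about 2 mm. The wrist camera is an equidistant fisheye: a pixel r from the principal point sees the ray r / f radians off the axis. A picture is of the moment at which its call begins: read the wrist's pose just before it. There is no depth.
- ctrl.hand_in(): hands the job in; it is judged then, once.
Trained networks look in a picture, given as the dict that the camera call returned (one of the last four; its "shot" number tells which), for a name from the list of things; names that differ only in an ending like _2 or _b are one class to them, and where a whole thing is asked for, a point or a joint stands for the part that bears it (a point fixed in the world has none). Each returns a list of dicts, best first, with "conf" (0 to 1); they miss things now and then, are a little off and sometimes report something else, mostly with a low value. They report only what shows in the picture. A call takes as long as a camera call. They do not tell look-alikes from the thing itself.
- ctrl.cut_out(name, picture): "mask" (420x560 bool, what is visible of it) and "centre" ([row, column] in pixels, amid what is visible of it).
The state is a dict: "time_s": time; "qpos": joint angles; "joint_vel": joint speeds; "tau": joint torques, N m; "ee_pos": TCP position; "eef_rot": TCP orientation; "force": force on the tool from outside, world axes, zero at the start; "moment": the same for the moment, N m; "grip_width": finger opening in m; "grip_force": force on a finger pad.
Only numpy, scipy, OpenCV 4.12 (cv2) and the standard library are available. Lean on these libraries where they do the work, as an engineer would, in place of code of your own. Each camera call takes 0.05 s, during which the arm holds its last target. There are 200 camera calls.

### The job

One of the three closed tins is full and the other two are nearly empty: heft them one after the other from the robot's left to its right, lifting each at least 5 cm off the counter for about a second and setting it back upright where it stood. Then pick up the heaviest (if that is the last one, you may simply keep hold of it) and hold it upright and still over the middle of the tray of rolls, its bottom at least 16 cm above the counter, ready for seasoning. Finish while still holding it there: do not put it down; never tip a tin over and leave everything else on the counter alone.

Things in the scene. Friction and masses are not known exactly. Their poses are not given: they have to be found in the camera images.
- tin_left: The left (largest y) of three identical closed tins of bare metal, standing in a loose row along y: upright cylinder 62 mm in diameter, 120 mm tall, the top 25 mm a fixed lid. Origin at the centre of its underside, z up. Takes a firm grip. Any of the three may be the heaviest: it weighs 0.5 to 0.7 kg, the other two 0.2 to 0.3 kg. The filling does not shift.
- tin_middle: The middle of three identical closed tins of bare metal, standing in a loose row along y: upright cylinder 62 mm in diameter, 120 mm tall, the top 25 mm a fixed lid. Origin at the centre of its underside, z up. Takes a firm grip. Any of the three may be the heaviest: it weighs 0.5 to 0.7 kg, the other two 0.2 to 0.3 kg. The filling does not shift.
- tin_right: The right (smallest y) of three identical closed tins of bare metal, standing in a loose row along y: upright cylinder 62 mm in diameter, 120 mm tall, the top 25 mm a fixed lid. Origin at the centre of its underside, z up. Takes a firm grip. Any of the three may be the heaviest: it weighs 0.5 to 0.7 kg, the other two 0.2 to 0.3 kg. The filling does not shift.
- tray: Steel serving tray full of dark rolls, fixed to the counter: 176 mm along its x, 325 mm along its y (352 mm over the rim flange), rim 65 mm above the counter, rolls below the rim. Origin at the centre of its underside, z up. It stands beyond the row of tins.
- counter: The wooden counter that everything stands on; its top is at height 0.
- cups_tall: Upturned nest of six white paper cups, 82 mm across, 182 mm tall; loose bystander, to be left alone. Origin at the centre of its underside.
- cups_short: Upturned nest of three white paper cups, 82 mm across, 128 mm tall; loose bystander, to be left alone. Origin at the centre of its underside.
- plates: Stack of white plates, 210 mm across, 94 mm tall; loose bystander, to be left alone. Origin at the centre of its underside.
- dish_left: Small white sauce dish, 60 mm across, 26 mm tall, between the left and the middle tin; loose bystander, to be left alone. Origin at the centre of its underside.
- dish_right: Small white sauce dish, 60 mm across, 26 mm tall, between the middle and the right tin; loose bystander, to be left alone. Origin at the centre of its underside.
- bottle: Amber sauce bottle, 54 mm across, 150 mm tall; loose bystander, to be left alone. Origin at the centre of its underside.
- spoon: Steel spoon, 200 mm long, lying near the right tin; loose bystander, to be left alone. Origin at the centre of its underside.
Mind the look-alikes: they are no part of the job. What is shaped like the tin_left but pink, purple or yellow is not meant.

How it is judged:
On the way, in this order (a step that is already met when the one before it is completed fails the run):
1. the left tin is lifted clear of the counter in the fingers (height (world z) of tin_left above 0.03 m and contact force between tin_left and the fingers above 1 N and contact force between tin_left and counter below 0.1 N), for 0.2 s.
2. the middle tin is lifted clear of the counter in the fingers (height (world z) of tin_middle above 0.03 m and contact force between tin_middle and the fingers above 1 N and contact force between tin_middle and counter below 0.1 N), for 0.2 s.
3. the right tin is lifted clear of the counter in the fingers (height (world z) of tin_right above 0.03 m and contact force between tin_right and the fingers above 1 N and contact force between tin_right and counter below 0.1 N), for 0.2 s.
At the end, for the whole second after the job is handed in: The full tin is held in the fingers over the tray (within 85 mm of its centre along x, 160 mm along y), bottom over 0.14 m, tilt under 0.2 rad, still; the other two stand free, upright, within 50 mm of their starts, pressing 1 to 4 N on the counter (the full tin: over 5 N) (((height (world z) of tin_left above 0.14 m and contact force between tin_left and the fingers above 1 N and contact force between tin_left and counter below 0.1 N and contact force between tin_left and tray below 0.1 N and angle between tin_left's own z axis and vertical below 0.2 rad and linear speed of tin_left below 0.03 m/s and x of tin_left in the frame of tray between -0.085 and 0.085 m and y of tin_left in the frame of tray between -0.16 and 0.16 m and contact force between tin_middle and counter between 1 and 4 N and angle between each of tin_middle, tin_right's own z axis and vertical below 0.1 rad and distance of each of tin_middle, tin_right from where it was at the start of the episode below 0.05 m and linear speed of each of tin_middle, tin_right below 0.02 m/s and contact force between each of tin_middle, tin_right and the arm below 0.1 N and contact force between each of tin_middle, tin_right and the fingers below 0.1 N and contact force between tin_right and counter between 1 and 4 N) or (height (world z) of tin_middle above 0.14 m and contact force between tin_middle and the fingers above 1 N and contact force between tin_middle and counter below 0.1 N and contact force between tin_middle and tray below 0.1 N and angle between tin_middle's own z axis and vertical below 0.2 rad and linear speed of tin_middle below 0.03 m/s and x of tin_middle in the frame of tray between -0.085 and 0.085 m and y of tin_middle in the frame of tray between -0.16 and 0.16 m and contact force between tin_left and counter between 1 and 4 N and angle between each of tin_left, tin_right's own z axis and vertical below 0.1 rad and distance of each of tin_left, tin_right from where it was at the start of the episode below 0.05 m and linear speed of each of tin_left, tin_right below 0.02 m/s and contact force between each of tin_left, tin_right and the arm below 0.1 N and contact force between each of tin_left, tin_right and the fingers below 0.1 N and contact force between tin_right and counter between 1 and 4 N) or (height (world z) of tin_right above 0.14 m and contact force between tin_right and the fingers above 1 N and contact force between tin_right and counter below 0.1 N and contact force between tin_right and tray below 0.1 N and angle between tin_right's own z axis and vertical below 0.2 rad and linear speed of tin_right below 0.03 m/s and x of tin_right in the frame of tray between -0.085 and 0.085 m and y of tin_right in the frame of tray between -0.16 and 0.16 m and contact force between tin_left and counter between 1 and 4 N and angle between each of tin_left, tin_middle's own z axis and vertical below 0.1 rad and distance of each of tin_left, tin_middle from where it was at the start of the episode below 0.05 m and linear speed of each of tin_left, tin_middle below 0.02 m/s and contact force between each of tin_left, tin_middle and the arm below 0.1 N and contact force between each of tin_left, tin_middle and the fingers below 0.1 N and contact force between tin_middle and counter between 1 and 4 N))); the arm keeps its last pose, push and grip.
It fails at once if a tin is tipped over (angle between any of tin_left, tin_middle, tin_right's own z axis and vertical above 0.6 rad).
It fails at once if a bystander is moved more than 30 mm (distance of any of cups_tall, cups_short, plates, dish_left, dish_right, bottle, spoon from where it was at the start of the episode above 0.03 m).
It also fails if it takes over 69 s, if anything falls off the work surface, if the arm or the gripper's body presses on something with over 40 N, if the wrist force passes 120 N, or if a joint passes its speed limit or range.

## Working session

There is one attempt and no reset: what is moved stays moved. The work goes in short steps, Python scripts to look and compute and a tool call to move; the robot and the scene stay as the last step left them, time stands still between calls to the robot, and variables do not carry over. Pictures are saved under pics/ and viewed, at most 10 in all, crops included, and the job is handed in when it is done.

Besides the shell and the picture viewer there is one more tool, called after "Call:" as name(argument=value, ...), one argument or row to a line, values as JSON. move_arm: Moves the arm, as the interface text tells. Its arguments: {"type":"object","properties":{"increments":{"type":"array","items":{"type":"array","items":{"type":"number"}}},"force":{"type":"number"}},"required":["increments"]}

```bash
mkdir -p pics
cat > h.py <<'E'
import numpy as np, cv2
from station import ctrl
def ray(p,c):
    d=np.linalg.inv(p['K'])@[c[0],c[1],1.]; T=np.array(p['pose']); return T[:3,3],T[:3,:3]@d
def atz(p,u,v,z):
    o,d=ray(p,(u,v)); return o+d*(z-o[2])/d[2]
def proj(p,X):
    T=np.linalg.inv(p['pose']); q=p['K']@(T[:3,:3]@np.array(X)+T[:3,3]); return q[:2]/q[2]
E
python3 - <<'E'
from h import *
o=ctrl.get_obs(); print(o['time_s'],o['ee_pos'],o['eef_rot'],o['force'],o['grip_width'])
for n in('top','scene'):
    p=ctrl.camera(n); cv2.imwrite(f'pics/{n}.png',p['color']); print(n,np.round(p['pose'],3).tolist(),np.round(p['K'],1).tolist())
    for t in('tin_left','tray','dish_left','plates','cups_tall','bottle','spoon'):
        for r in ctrl.cut_out(t,p)[:7]:
            m=r['mask'];ys,xs=np.where(m)
            print(t,round(r['conf'],2),np.round(r['centre']),xs.min(),xs.max(),ys.min(),ys.max(),p['color'][m].mean(0).round())
E
```

```text
0.0 [ 0.20842918 -0.50871468  0.2048854 ] [-3.14046186e+00 -7.73434992e-05  3.88839988e-01] [ 0.65891572  0.71483431 -0.48676765] 0.09409354340978003
top [[-0.015, -0.988, 0.153, 0.339], [-1.0, 0.013, -0.011, -0.013], [0.009, -0.153, -0.988, 1.377], [0.0, 0.0, 0.0, 1.0]] [[460.1, 0.0, 281.9], [0.0, 460.1, 206.3], [0.0, 0.0, 1.0]]
tin_left 0.97 [225. 159.] 140 171 212 236 [ 29. 115. 134.]
tin_left 0.91 [260. 161.] 145 177 249 272 [86. 36. 71.]
tin_left 0.66 [261. 196.] 183 212 252 274 [104.  84. 148.]
tin_left 0.61 [224. 191.] 179 206 213 238 [108. 110. 108.]
tray 0.66 [160. 246.] 185 308 124 197 [56. 58. 58.]
dish_left 0.76 [222. 233.] 221 240 214 233 [122. 128. 137.]
plates 0.68 [185. 451.] 411 492 149 222 [148. 153. 161.]
cups_tall 0.94 [218. 108.] 86 133 206 237 [101. 104. 107.]
bottle 0.67 [269. 120.] 104 134 261 279 [25. 36. 50.]
spoon 0.56 [241. 392.] 386 402 210 275 [100. 105. 106.]
scene [[0.238, 0.615, -0.752, 1.4], [0.971, -0.134, 0.198, -0.263], [0.021, -0.777, -0.629, 0.793], [0.0, 0.0, 0.0, 1.0]] [[389.1, 0.0, 275.3], [0.0, 389.1, 210.4], [0.0, 0.0, 1.0]]
tin_left 0.91 [194. 349.] 340 364 173 213 [95. 96. 93.]
tin_left 0.88 [189. 380.] 372 396 170 210 [ 20. 107. 125.]
tin_left 0.77 [170. 364.] 355 376 154 193 [89. 44. 76.]
tin_left 0.56 [175. 333.] 325 346 156 194 [ 87.  70. 124.]
tray 0.62 [248. 326.] 258 398 213 286 [72. 73. 71.]
dish_left 0.55 [192. 350.] 339 363 173 213 [95. 96. 93.]
dish_left 0.46 [210. 320.] 313 328 203 216 [153. 158. 164.]
plates 0.85 [259.  97.] 49 143 218 298 [166. 170. 176.]
cups_tall 0.57 [302. 252.] 0 559 105 419 [107. 150. 186.]
bottle 0.65 [159. 394.] 385 402 142 174 [44. 66. 87.]
spoon 0.53 [232. 164.] 155 173 200 243 [134. 139. 138.]
```

```bash
python3 -c "
import cv2
a=cv2.imread('pics/top.png')[110:300,70:510];cv2.imwrite('pics/topc.png',cv2.resize(a,None,fx=1.8,fy=1.8,interpolation=2))
a=cv2.imread('pics/scene.png')[100:310,30:430];cv2.imwrite('pics/scenec.png',cv2.resize(a,None,fx=2,fy=2,interpolation=2))"
```

```text
(no output)
```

View pics/topc.png

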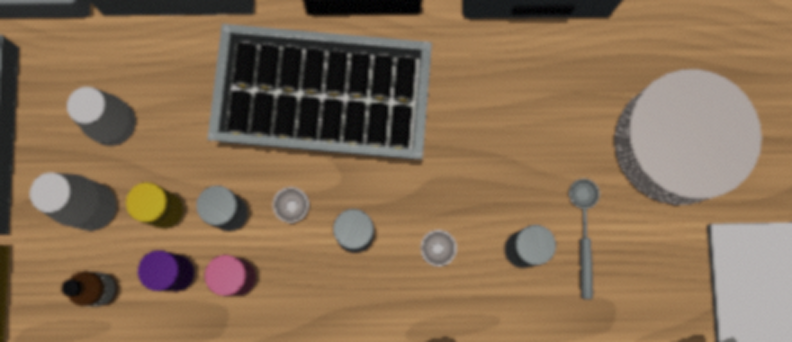

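View pics/scenec.png

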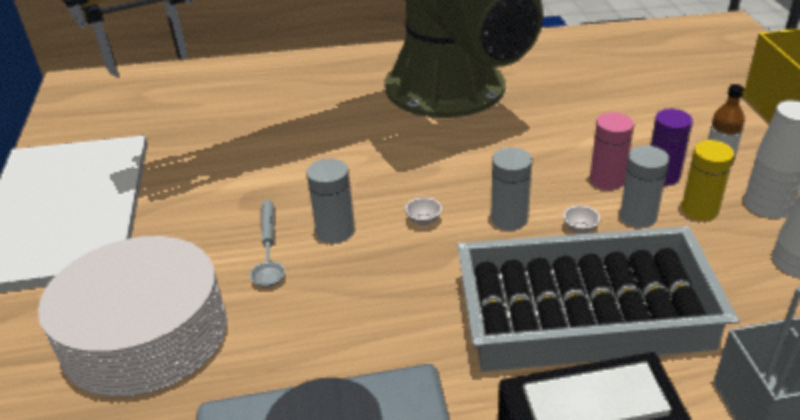

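The bare-metal tins are at top-crop (217,207), (354,230) and (534,246), with the dishes between them. The yellow (148,203), purple (160,270) and pink (226,275) ones are look-alikes. Next I measure the positions from both cameras and check them with an overlay.

```bash
cat > m.py <<'E'
from h import *
from scipy.optimize import least_squares
P={n:ctrl.camera(n) for n in('top','scene')}
tops=dict(L=(190.5,224.5),M=(266.5,237.5),R=(367,246))
sc=dict(L=(353.5,179),M=(286,179.5),R=(194,186))
a=np.linspace(0,2*np.pi,40)
vis=P['top']['color'].copy()
vis=cv2.resize(vis[110:300,70:510],None,fx=1.8,fy=1.8,interpolation=2)
def circ(x,y,z,r,col):
    q=np.array([proj(P['top'],(x+r*np.cos(t),y+r*np.sin(t),z)) for t in a]); q=(q-[70,110]+.5)*1.8
    cv2.polylines(vis,[q.astype(np.int32)],True,col,1)
for k in tops:
    A=atz(P['top'],*tops[k],.12);B=atz(P['scene'],*sc[k],.12);print(k,A.round(3),B.round(3)); circ(A[0],A[1],.12,.031,(0,0,255));circ(A[0],A[1],0,.031,(0,255,0))
for n,(u,v),z,r in(('dl',(291,205),.026,.03),('dr',(438,248),.026,.03),('yellow',(148,203),.12,.031),('pink',(226,275),.12,.031)):
    A=atz(P['top'],u/1.8+70-.5,v/1.8+110-.5,z);print(n,A.round(3));circ(A[0],A[1],z,r,(255,0,0))
for n,(u,v),z in(('spoonbowl',(584,193),.01),('spoonend',(587,298),.01),('c0',(220,28),.065),('c1',(430,41),.065),('c2',(421,158),.065),('c3',(209,142),.065),('cupshort',(87,105),.128)):
    print(n,atz(P['top'],u/1.8+70-.5,v/1.8+110-.5,z).round(3))
cv2.imwrite('pics/ov.png',vis)
E
python3 m.py
```

```text
L [0.486 0.224 0.12 ] [0.498 0.221 0.12 ]
M [0.448 0.016 0.12 ] [0.457 0.016 0.12 ]
R [ 0.42  -0.258  0.12 ] [ 0.433 -0.259  0.12 ]
dl [0.499 0.122 0.026]
dr [ 0.425 -0.117  0.026]
yellow [0.494 0.331 0.12 ]
pink [0.383 0.21  0.12 ]
spoonbowl [ 0.514 -0.365  0.01 ]
spoonend [ 0.341 -0.36   0.01 ]
c0 [0.789 0.236 0.065]
c1 [ 0.763 -0.11   0.065]
c2 [ 0.567 -0.091  0.065]
c3 [0.598 0.25  0.065]
cupshort [0.646 0.426 0.128]
```

View pics/ov.png

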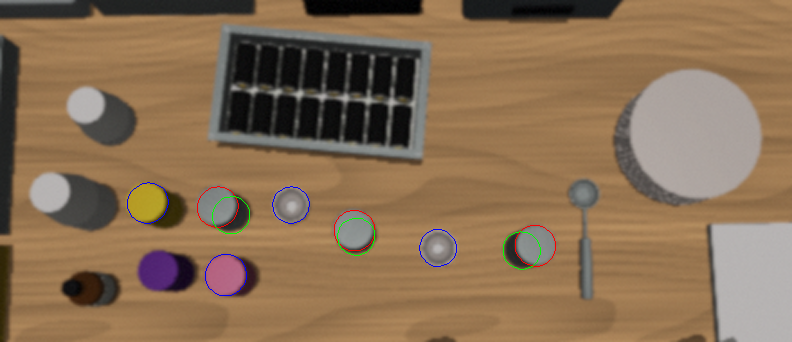

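Both cameras agree to about 1 cm, and the top view is the better one. I turn the wrist, go above the left tin and refine from near. The tray centre is about (0.68, 0.07).

Call:
move_arm(
  increments=[
    [1,0,0,0,0,0,-0.1465],
    [1,0,0,0,0,0,-0.1465],
    [1,0,0,0,0,0,-0.1465],
    [1,0,0,0,0,0,-0.1465],
    [1,0,0,0,0,0,-0.1465],
    [1,0,0,0,0,0,-0.1465],
    [1,0,0,0,0,0,-0.1465],
    [1,0,0,0,0,0,-0.1465],
    [1,0,0,0,0,0,-0.1465],
    [1,0,0,0,0,0,-0.1465],
    [1,0,0,0,0,0,-0.1465],
    [1,0,0,0,0,0,-0.1465],
    [1,0,0,0,0,0,-0.1465],
    [1,0,0,0,0,0,-0.1465],
  ],
)

```text
time_s: 2.3
ee_pos: [0.2085, -0.5089, 0.2055]
eef_rot: [3.142, 0.0, 2.446]
force: [0.3, 0.3, 0.1]
grip_width: 0.0938
grip_force: 0.0
```

Call:
move_arm(
  increments=[
    [1,0.26,0.74,0,0,0,0],
    [1,0.26,0.74,0,0,0,0],
    [1,0.26,0.74,0,0,0,0],
    [1,0.26,0.74,0,0,0,0],
    [1,0.26,0.74,0,0,0,0],
    [1,0.26,0.74,0,0,0,0],
    [1,0.26,0.74,0,0,0,0],
    [1,0.26,0.74,0,0,0,0],
    [1,0.26,0.74,0,0,0,0],
    [1,0.26,0.74,0,0,0,0],
    [1,0.26,0.74,0,0,0,0],
    [1,0.26,0.74,0,0,0,0],
    [1,0.26,0.74,0,0,0,0],
    [1,0.26,0.74,0,0,0,0],
    [1,0.26,0.74,0,0,0,0],
    [1,0.26,0.74,0,0,0,0],
    [1,0.26,0.74,0,0,0,0],
    [1,0.26,0.74,0,0,0,0],
    [1,0.26,0.74,0,0,0,0],
    [1,0.26,0.74,0,0,0,0],
  ],
)

```text
time_s: 4.3
ee_pos: [0.488, 0.2257, 0.2055]
eef_rot: [3.141, 0.0, 2.44]
force: [0.5, -1.0, -0.1]
grip_width: 0.0939
grip_force: 0.0
```

```bash
cat > w.py <<'E'
from h import *
import sys
from scipy.spatial.transform import Rotation as Ro
from scipy.optimize import minimize
def wproj(p,X,o):
    R=Ro.from_euler('xyz',o['eef_rot']).as_matrix(); T=np.array(p['tool_from_camera'])
    t=(np.atleast_2d(X)-o['ee_pos'])@R; c=(t-T[:3,3])@T[:3,:3]
    n=np.hypot(c[:,0],c[:,1]); th=np.arctan2(n,c[:,2]); K=p['K']
    return np.c_[K[0,2]+K[0,0]*th*c[:,0]/n, K[1,2]+K[1,1]*th*c[:,1]/n]
def look(name,x,y):
    o=ctrl.get_obs(); p=ctrl.camera('wrist'); a=np.linspace(0,2*np.pi,60)
    C=lambda x,y,z=.12:wproj(p,np.c_[x+.031*np.cos(a),y+.031*np.sin(a),0*a+z],o)
    v=p['color'].copy()
    for z,col in((.12,(0,0,255)),(0,(0,255,0))): cv2.polylines(v,[C(x,y,z).round().astype(np.int32)],True,col,1)
    for r in ctrl.cut_out('tin_left',p)[:5]:
        m=r['mask'].astype(np.uint8); cs,_=cv2.findContours(m,0,1); cv2.drawContours(v,cs,-1,(255,0,0),1)
        if r['conf']<.3: continue
        hull=cv2.convexHull(np.vstack(cs))
        def f(q):   # silhouette = hull of top & bottom rings
            h=cv2.convexHull(np.vstack([C(*q,.12),C(*q,0)]).astype(np.float32)).round().astype(np.int32)
            s=np.zeros_like(m); cv2.fillPoly(s,[h],1); return 1-(s&m).sum()/max(1,(s|m).sum())
        s0=minimize(f,[x,y],method='Nelder-Mead',options=dict(initial_simplex=[[x,y],[x+.015,y],[x,y+.015]],xatol=1e-4))
        print(round(r['conf'],2),np.round(r['centre']),'fit',s0.x.round(4),'1-iou',round(s0.fun,3))
    cv2.imwrite(f'pics/{name}.png',v); print(o['time_s'],np.array(o['ee_pos']).round(4))
if __name__=='__main__': look(sys.argv[1],float(sys.argv[2]),float(sys.argv[3]))
E
python3 w.py wL .486 .224
```

```text
0.78 [130. 194.] fit [0.486 0.224] 1-iou 1.0
0.73 [ 65. 286.] fit [0.486 0.224] 1-iou 1.0
0.68 [206. 286.] fit [0.4883 0.2289] 1-iou 0.09
0.59 [137. 378.] fit [0.486 0.224] 1-iou 1.0
4.3 [0.488  0.2257 0.2055]
```

View pics/wL.png

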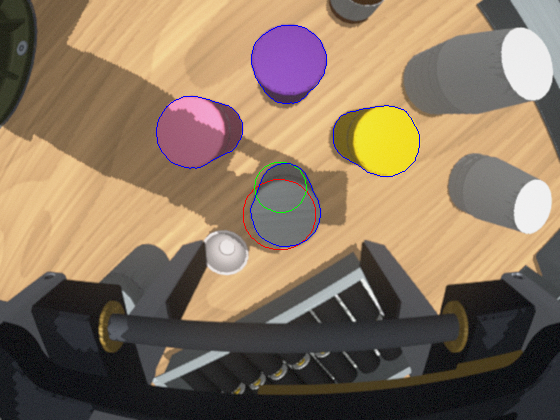

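The red prediction matches the grey tin to within about 5 mm. The fit puts it at (0.488, 0.229), nicely between the fingers, with the pink and yellow tins clear. I descend and grip.

Call:
move_arm(
  increments=[
    [1,0.04,0.05,0.2,0,0,0],
    [1,0,0,0.4,0,0,0],
    [1,0,0,0.4,0,0,0],
    [1,0,0,0.5,0,0,0],
    [1,0,0,0.5,0,0,0],
    [1,0,0,0.4,0,0,0],
    [1,0,0,0.3,0,0,0],
    [1,0,0,0.2,0,0,0],
    [1,0,0,0.1,0,0,0],
    [0,0,0,0,0,0,0],
    [0,0,0,0,0,0,0],
    [0,0,0,0,0,0,0],
    [0,0,0,0,0,0,0],
    [0,0,0,0,0,0,0],
    [0,0,0,0,0,0,0],
  ],
  force=40,
)

```text
time_s: 5.9
ee_pos: [0.488, 0.2274, 0.0559]
eef_rot: [3.141, 0.0, 2.44]
force: [0.8, 0.6, 2.8]
grip_width: 0.0618
grip_force: 40.0
```

Call:
move_arm(
  increments=[
    [0,0,0,-0.1,0,0,0],
    [0,0,0,-0.2,0,0,0],
    [0,0,0,-0.3,0,0,0],
    [0,0,0,-0.3,0,0,0],
    [0,0,0,-0.3,0,0,0],
    [0,0,0,-0.1,0,0,0],
    [0,0,0,0,0,0,0],
    [0,0,0,0,0,0,0],
    [0,0,0,0,0,0,0],
    [0,0,0,0,0,0,0],
    [0,0,0,0,0,0,0],
    [0,0,0,0,0,0,0],
    [0,0,0,0,0,0,0],
    [0,0,0,0,0,0,0],
    [0,0,0,0,0,0,0],
    [0,0,0,0,0,0,0],
    [0,0,0,0,0,0,0],
  ],
)

```text
time_s: 7.6
ee_pos: [0.4878, 0.2272, 0.1205]
eef_rot: [3.142, -0.0, 2.44]
force: [0.4, -0.1, -6.5]
grip_width: 0.0616
grip_force: 40.0
```

Run:
```python
from h import *
for i in range(4):
    o=ctrl.get_obs(); print(o['time_s'],np.round(o['force'],2),np.round(o['tau'],2),np.round(o['ee_pos'],4)); ctrl.camera('wrist')
```

```text
7.6 [ 0.38 -0.13 -6.53] [-0.000e+00 -5.688e+01 -3.468e+01  5.000e-02  5.000e-02  0.000e+00] [0.4878 0.2272 0.1205]
7.65 [ 0.51 -1.12 -5.53] [-0.000e+00 -5.688e+01 -3.468e+01  5.000e-02  4.000e-02  0.000e+00] [0.4877 0.2272 0.1204]
7.7 [-0.15  0.57 -5.8 ] [ 0.000e+00 -5.688e+01 -3.468e+01  5.000e-02  5.000e-02 -0.000e+00] [0.4878 0.2272 0.1205]
7.75 [-0.08  0.29 -5.96] [ 0.000e+00 -5.688e+01 -3.468e+01  5.000e-02  5.000e-02 -0.000e+00] [0.4877 0.2273 0.1204]
```

The left tin reads about 6 N, roughly 0.6 kg, so it is probably the full one. I set it back and heft the others.

Call:
move_arm(
  increments=[
    [0,0,0,0.1,0,0,0],
    [0,0,0,0.3,0,0,0],
    [0,0,0,0.3,0,0,0],
    [0,0,0,0.3,0,0,0],
    [0,0,0,0.15,0,0,0],
    [0,0,0,0.1,0,0,0],
    [0,0,0,0.03,0,0,0],
    [0,0,0,0.02,0,0,0],
    [0,0,0,0,0,0,0],
    [0,0,0,0,0,0,0],
  ],
)

```text
time_s: 8.8
ee_pos: [0.488, 0.2273, 0.0559]
eef_rot: [3.141, 0.0, 2.44]
force: [-0.4, 0.0, -3.8]
grip_width: 0.0615
grip_force: 40.0
```

Call:
move_arm(
  increments=[
    [1,0,0,0,0,0,0],
    [1,0,0,0,0,0,0],
    [1,0,0,0,0,0,0],
    [1,0,0,0,0,0,0],
    [1,0,0,0,0,0,0],
    [1,0,0,-0.3,0,0,0],
    [1,0,0,-0.5,0,0,0],
    [1,0,0,-0.6,0,0,0],
    [1,0,0,-0.6,0,0,0],
    [1,0,0,-0.6,0,0,0],
    [1,0,0,-0.4,0,0,0],
  ],
)

```text
time_s: 9.9
ee_pos: [0.4881, 0.2274, 0.2077]
eef_rot: [3.14, 0.001, 2.44]
force: [0.6, 0.3, -0.5]
grip_width: 0.0939
grip_force: 0.0
```

Call:
move_arm(
  increments=[
    [1,-0.21,-0.37,0,0,0,0],
    [1,-0.265,-0.46,0,0,0,0],
    [1,-0.265,-0.46,0,0,0,0],
    [1,-0.265,-0.46,0,0,0,0],
    [1,-0.265,-0.46,0,0,0,0],
    [1,-0.265,-0.46,0,0,0,0],
    [1,-0.265,-0.46,0,0,0,0],
    [1,-0.2,-0.35,0,0,0,0],
    [1,-0.12,-0.2,0,0,0,0],
    [1,0,0,0,0,0,0],
  ],
)

```text
time_s: 10.9
ee_pos: [0.4499, 0.0175, 0.2056]
eef_rot: [3.141, 0.0, 2.438]
force: [0.3, 0.2, 0.7]
grip_width: 0.0935
grip_force: 0.0
```

```bash
python3 w.py wM .45 .018
```

```text
0.9 [107. 463.] fit [0.45  0.018] 1-iou 1.0
0.87 [ 58. 520.] fit [0.45  0.018] 1-iou 1.0
0.83 [ 10. 454.] fit [0.45  0.018] 1-iou 1.0
0.73 [ 33. 388.] fit [0.45  0.018] 1-iou 1.0
10.9 [0.4499 0.0175 0.2056]
```

View pics/wM.png

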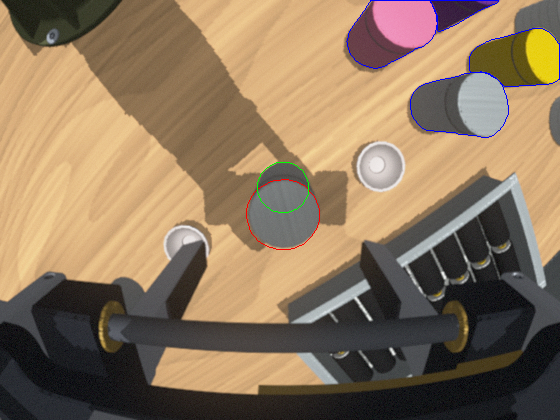

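The prediction circle sits exactly on the middle tin's lid at (283,214), and the left tin stands upright at (470,105). I descend straight down, grip and lift.

Call:
move_arm(
  increments=[
    [1,0,0,0.2,0,0,0],
    [1,0,0,0.4,0,0,0],
    [1,0,0,0.4,0,0,0],
    [1,0,0,0.5,0,0,0],
    [1,0,0,0.5,0,0,0],
    [1,0,0,0.4,0,0,0],
    [1,0,0,0.3,0,0,0],
    [1,0,0,0.2,0,0,0],
    [1,0,0,0.1,0,0,0],
    [0,0,0,0,0,0,0],
    [0,0,0,0,0,0,0],
    [0,0,0,0,0,0,0],
    [0,0,0,0,0,0,0],
    [0,0,0,0,0,0,0],
    [0,0,0,0,0,0,0],
  ],
  force=40,
)

```text
time_s: 12.5
ee_pos: [0.4502, 0.0183, 0.0558]
eef_rot: [3.141, 0.001, 2.44]
force: [-1.4, -0.9, 5.0]
grip_width: 0.0613
grip_force: 40.0
```

Call:
move_arm(
  increments=[
    [0,0,0,-0.1,0,0,0],
    [0,0,0,-0.2,0,0,0],
    [0,0,0,-0.3,0,0,0],
    [0,0,0,-0.3,0,0,0],
    [0,0,0,-0.3,0,0,0],
    [0,0,0,-0.1,0,0,0],
    [0,0,0,0,0,0,0],
    [0,0,0,0,0,0,0],
    [0,0,0,0,0,0,0],
    [0,0,0,0,0,0,0],
    [0,0,0,0,0,0,0],
    [0,0,0,0,0,0,0],
    [0,0,0,0,0,0,0],
    [0,0,0,0,0,0,0],
    [0,0,0,0,0,0,0],
    [0,0,0,0,0,0,0],
    [0,0,0,0,0,0,0],
  ],
)

```text
time_s: 14.2
ee_pos: [0.4499, 0.0183, 0.1205]
eef_rot: [3.142, 0.0, 2.44]
force: [-0.2, 0.2, -2.9]
grip_width: 0.0615
grip_force: 40.0
```

Run:
```python
from h import *
for i in range(4):
    o=ctrl.get_obs(); print(o['time_s'],np.round(o['force'],2),np.round(o['ee_pos'],4)); ctrl.camera('wrist')
```

```text
14.2 [-0.18  0.2  -2.93] [0.4499 0.0183 0.1205]
14.25 [ 0.34  0.3  -2.62] [0.4499 0.0183 0.1205]
14.3 [-0.    0.46 -2.62] [0.4499 0.0183 0.1205]
14.35 [ 0.14 -0.34 -2.04] [0.4499 0.0183 0.1204]
```

The middle tin reads about 2.6 N, so it is light. I set it down and go to the right tin.

Call:
move_arm(
  increments=[
    [0,0,0,0.1,0,0,0],
    [0,0,0,0.3,0,0,0],
    [0,0,0,0.3,0,0,0],
    [0,0,0,0.3,0,0,0],
    [0,0,0,0.15,0,0,0],
    [0,0,0,0.1,0,0,0],
    [0,0,0,0.03,0,0,0],
    [0,0,0,0.02,0,0,0],
    [0,0,0,0,0,0,0],
    [0,0,0,0,0,0,0],
  ],
)

```text
time_s: 15.4
ee_pos: [0.4502, 0.0183, 0.0558]
eef_rot: [3.141, 0.001, 2.44]
force: [-0.7, 0.7, -0.7]
grip_width: 0.0617
grip_force: 40.0
```

Call:
move_arm(
  increments=[
    [1,0,0,0,0,0,0],
    [1,0,0,0,0,0,0],
    [1,0,0,0,0,0,0],
    [1,0,0,0,0,0,0],
    [1,0,0,0,0,0,0],
    [1,0,0,-0.3,0,0,0],
    [1,0,0,-0.5,0,0,0],
    [1,0,0,-0.6,0,0,0],
    [1,0,0,-0.6,0,0,0],
    [1,0,0,-0.6,0,0,0],
    [1,0,0,-0.4,0,0,0],
  ],
)

```text
time_s: 16.5
ee_pos: [0.4502, 0.0183, 0.2075]
eef_rot: [3.14, 0.002, 2.44]
force: [0.3, 0.2, -0.5]
grip_width: 0.0939
grip_force: 0.0
```

Call:
move_arm(
  increments=[
    [1,-0.2,-0.3,0,0,0,0],
    [1,-0.3,-0.44,0,0,0,0],
    [1,-0.34,-0.5,0,0,0,0],
    [1,-0.34,-0.5,0,0,0,0],
    [1,-0.34,-0.5,0,0,0,0],
    [1,-0.34,-0.5,0,0,0,0],
    [1,-0.34,-0.5,0,0,0,0],
    [1,-0.34,-0.5,0,0,0,0],
    [1,-0.34,-0.5,0,0,0,0],
    [1,-0.2,-0.28,0,0,0,0],
    [1,0,0,0,0,0,0],
  ],
)

```text
time_s: 17.6
ee_pos: [0.4212, -0.2552, 0.2052]
eef_rot: [-3.141, -0.0, 2.438]
force: [0.3, 0.5, 0.4]
grip_width: 0.0937
grip_force: 0.0
```

```bash
python3 w.py wR .422 -.254
```

```text
0.54 [212. 522.] fit [ 0.422 -0.254] 1-iou 1.0
17.6 [ 0.4212 -0.2552  0.2052]
```

View pics/wR.png

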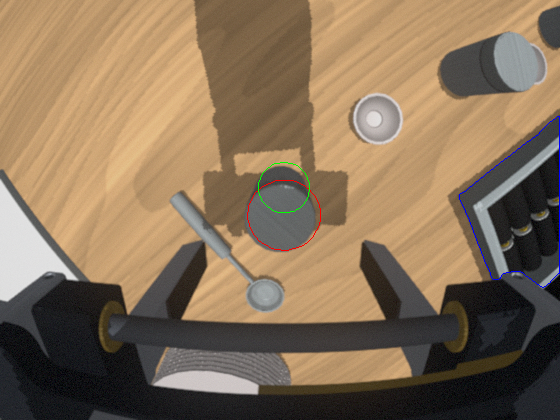

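The circle matches the right tin's lid at (281,215) to within about 3 px, and the spoon lies clear and low. I descend, grip and lift.

Call:
move_arm(
  increments=[
    [1,0,-0.03,0.2,0,0,0],
    [1,0,0,0.4,0,0,0],
    [1,0,0,0.4,0,0,0],
    [1,0,0,0.5,0,0,0],
    [1,0,0,0.5,0,0,0],
    [1,0,0,0.4,0,0,0],
    [1,0,0,0.3,0,0,0],
    [1,0,0,0.2,0,0,0],
    [1,0,0,0.1,0,0,0],
    [0,0,0,0,0,0,0],
    [0,0,0,0,0,0,0],
    [0,0,0,0,0,0,0],
    [0,0,0,0,0,0,0],
    [0,0,0,0,0,0,0],
    [0,0,0,0,0,0,0],
  ],
  force=40,
)

```text
time_s: 19.2
ee_pos: [0.4208, -0.2552, 0.0559]
eef_rot: [-3.141, 0.001, 2.44]
force: [-2.1, -1.4, 5.4]
grip_width: 0.0614
grip_force: 40.0
```

Call:
move_arm(
  increments=[
    [0,0,0,-0.1,0,0,0],
    [0,0,0,-0.2,0,0,0],
    [0,0,0,-0.3,0,0,0],
    [0,0,0,-0.3,0,0,0],
    [0,0,0,-0.3,0,0,0],
    [0,0,0,-0.1,0,0,0],
    [0,0,0,0,0,0,0],
    [0,0,0,0,0,0,0],
    [0,0,0,0,0,0,0],
    [0,0,0,0,0,0,0],
    [0,0,0,0,0,0,0],
    [0,0,0,0,0,0,0],
    [0,0,0,0,0,0,0],
    [0,0,0,0,0,0,0],
    [0,0,0,0,0,0,0],
    [0,0,0,0,0,0,0],
    [0,0,0,0,0,0,0],
  ],
)

```text
time_s: 20.9
ee_pos: [0.4206, -0.2549, 0.1205]
eef_rot: [-3.142, 0.0, 2.44]
force: [-0.7, -0.3, -2.1]
grip_width: 0.0615
grip_force: 40.0
```

Run:
```python
from h import *
for i in range(4):
    o=ctrl.get_obs(); print(o['time_s'],np.round(o['force'],2),np.round(o['ee_pos'],4)); ctrl.camera('wrist')
```

```text
20.9 [-0.72 -0.25 -2.09] [ 0.4206 -0.2549  0.1205]
20.95 [-0.4   0.25 -2.13] [ 0.4207 -0.2549  0.1204]
21.0 [ 0.07 -0.61 -2.54] [ 0.4206 -0.2549  0.1204]
21.05 [-0.07  0.01 -1.86] [ 0.4207 -0.2549  0.1204]
```

The right tin reads about 2.2 N, so it is light too. The left tin is the full one: I set this one down and go back.

Call:
move_arm(
  increments=[
    [0,0,0,0.1,0,0,0],
    [0,0,0,0.3,0,0,0],
    [0,0,0,0.3,0,0,0],
    [0,0,0,0.3,0,0,0],
    [0,0,0,0.15,0,0,0],
    [0,0,0,0.1,0,0,0],
    [0,0,0,0.03,0,0,0],
    [0,0,0,0.02,0,0,0],
    [0,0,0,0,0,0,0],
    [0,0,0,0,0,0,0],
  ],
)

```text
time_s: 22.1
ee_pos: [0.4209, -0.255, 0.0559]
eef_rot: [3.142, 0.001, 2.44]
force: [0.2, -0.6, 0.3]
grip_width: 0.0616
grip_force: 40.0
```

Call:
move_arm(
  increments=[
    [1,0,0,0,0,0,0],
    [1,0,0,0,0,0,0],
    [1,0,0,0,0,0,0],
    [1,0,0,0,0,0,0],
    [1,0,0,0,0,0,0],
    [1,0,0,-0.3,0,0,0],
    [1,0,0,-0.5,0,0,0],
    [1,0,0,-0.6,0,0,0],
    [1,0,0,-0.6,0,0,0],
    [1,0,0,-0.6,0,0,0],
    [1,0,0,-0.4,0,0,0],
  ],
)

```text
time_s: 23.2
ee_pos: [0.4209, -0.255, 0.2076]
eef_rot: [3.141, 0.002, 2.44]
force: [0.0, 1.0, -0.9]
grip_width: 0.0941
grip_force: 0.0
```

Call:
move_arm(
  increments=[
    [1,0.2,0.32,0,0,0,0],
    [1,0.35,0.56,0,0,0,0],
    [1,0.4,0.63,0,0,0,0],
    [1,0.4,0.63,0,0,0,0],
    [1,0.4,0.63,0,0,0,0],
    [1,0.4,0.63,0,0,0,0],
    [1,0.4,0.63,0,0,0,0],
    [1,0.4,0.63,0,0,0,0],
    [1,0.4,0.63,0,0,0,0],
    [1,0.4,0.63,0,0,0,0],
    [1,0.4,0.63,0,0,0,0],
    [1,0.4,0.63,0,0,0,0],
    [1,0.35,0.57,0,0,0,0],
    [1,0.2,0.32,0,0,0,0],
    [1,0.1,0.17,0,0,0,0],
    [1,0,0,0,0,0,0],
  ],
)

```text
time_s: 24.8
ee_pos: [0.488, 0.2281, 0.2052]
eef_rot: [-3.141, -0.0, 2.441]
force: [0.0, 1.1, 0.3]
grip_width: 0.0945
grip_force: 0.0
```

```bash
python3 w.py wL2 .488 .2275
```

```text
0.96 [134. 192.] fit [0.488  0.2275] 1-iou 1.0
0.91 [209. 284.] fit [0.4879 0.2284] 1-iou 0.098
0.89 [ 64. 283.] fit [0.488  0.2275] 1-iou 1.0
0.82 [138. 378.] fit [0.488  0.2275] 1-iou 1.0
0.69 [358. 303.] fit [0.488  0.2275] 1-iou 1.0
24.8 [0.488  0.2281 0.2052]
```

View pics/wL2.png

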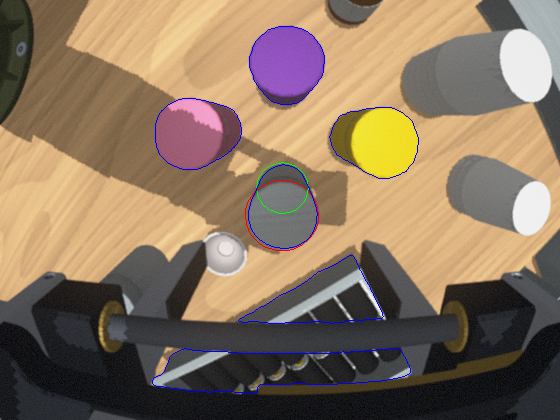

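The left tin is back in place, centred at (284,214) with the fit at (0.488, 0.228). I grip it, lift it and carry it to the tray.

Call:
move_arm(
  increments=[
    [1,0,0,0.2,0,0,0],
    [1,0,0,0.4,0,0,0],
    [1,0,0,0.4,0,0,0],
    [1,0,0,0.5,0,0,0],
    [1,0,0,0.5,0,0,0],
    [1,0,0,0.4,0,0,0],
    [1,0,0,0.3,0,0,0],
    [1,0,0,0.2,0,0,0],
    [1,0,0,0.1,0,0,0],
    [0,0,0,0,0,0,0],
    [0,0,0,0,0,0,0],
    [0,0,0,0,0,0,0],
    [0,0,0,0,0,0,0],
    [0,0,0,0,0,0,0],
    [0,0,0,0,0,0,0],
  ],
  force=45,
)

```text
time_s: 26.4
ee_pos: [0.4882, 0.2277, 0.0559]
eef_rot: [3.141, 0.0, 2.44]
force: [-2.1, -1.2, 5.0]
grip_width: 0.0615
grip_force: 45.0
```

Call:
move_arm(
  increments=[
    [0,0,0,-0.1,0,0,0],
    [0,0,0,-0.2,0,0,0],
    [0,0,0,-0.3,0,0,0],
    [0,0,0,-0.4,0,0,0],
    [0,0,0,-0.4,0,0,0],
    [0,0,0,-0.4,0,0,0],
    [0,0,0,-0.4,0,0,0],
    [0,0,0,-0.4,0,0,0],
    [0,0,0,-0.4,0,0,0],
    [0,0,0,-0.4,0,0,0],
    [0,0,0,-0.3,0,0,0],
    [0,0,0,-0.1,0,0,0],
    [0,0,0,0,0,0,0],
  ],
)

```text
time_s: 27.7
ee_pos: [0.488, 0.2276, 0.2458]
eef_rot: [3.141, 0.0, 2.44]
force: [-0.6, 0.4, -6.6]
grip_width: 0.0616
grip_force: 45.0
```

Call:
move_arm(
  increments=[
    [0,-0.1,0,0,0,0,0],
    [0,-0.2,0,0,0,0,0],
    [0,-0.3,0,0,0,0,0],
    [0,-0.4,0,0,0,0,0],
    [0,-0.4,0,0,0,0,0],
    [0,-0.4,0,0,0,0,0],
    [0,-0.4,0,0,0,0,0],
    [0,-0.4,0,0,0,0,0],
    [0,-0.4,0,0,0,0,0],
    [0,-0.4,0,0,0,0,0],
    [0,-0.4,0,0,0,0,0],
    [0,-0.4,0,0,0,0,0],
    [0,-0.4,0,0,0,0,0],
    [0,-0.25,0,0,0,0,0],
    [0,-0.1,0,0,0,0,0],
    [0,0,0,0,0,0,0],
    [0,0,0,0,0,0,0],
    [0,0,0,0,0,0,0],
    [0,0,0,0,0,0,0],
    [0,0,0,0,0,0,0],
  ],
)

```text
time_s: 29.7
ee_pos: [0.677, 0.0681, 0.2457]
eef_rot: [3.141, 0.0, 2.44]
force: [0.0, -0.2, -6.7]
grip_width: 0.0618
grip_force: 45.0
```

Run:
```python
from h import *
o=ctrl.get_obs(); print(o['time_s'],np.round(o['force'],2),np.round(o['ee_pos'],4),np.round(o['joint_vel'],3))
p=ctrl.camera('scene'); cv2.imwrite('pics/end.png',p['color'])
```

```text
29.7 [ 0.04 -0.16 -6.71] [0.677  0.0681 0.2457] [-0.001  0.004 -0.003  0.001  0.    -0.002]
```

View pics/end.png

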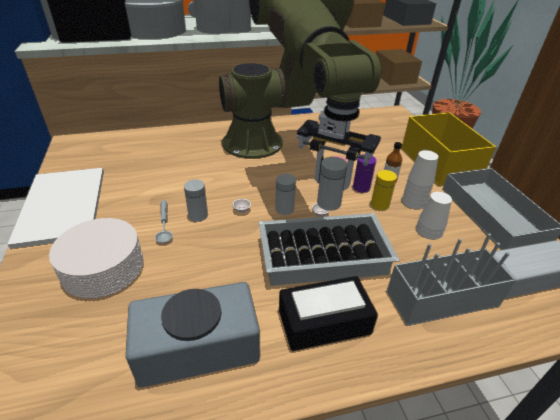

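The full tin is held upright at (331,185) over the tray, and the other two stand at (196,200) and (286,195). Nothing else has been disturbed.

```bash
python3 -c "
from station import ctrl
print(ctrl.hand_in())"
```

```text
the job is handed in; nothing more can be done
None
```

I handed the job in with the left tin, the full one at about 6 N against about 2.5 N for the others, held upright and still over the middle of the tray, its bottom about 19 cm above the counter; no verdict came back.

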